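# Close and tuck the lid keeper's flap

### The arm

A 7-joint arm with a two-finger parallel gripper is mounted at the origin on a cart in front of the work surface, level with it; the furniture and walls round the work are solid. World frame = base frame: x ahead of the robot, y to its left, z up, the work surface at z = 0. Lengths are in m, angles in rad, forces in N, time in s.
With the tool pointing down it reaches from about 0.425 to 0.95 m from the base axis. Payload 4.7 kg.
Tool frame: the origin (TCP) lies midway between the tips of the shut fingers; the grasp point (between the pads) lies 19 mm behind it; z points along the fingers, y is the direction in which the jaws open and shut (so a half turn about z gives the same grasp; the last joint's range is limited). The gripper opens to 85 mm and grips with 20 to 120 N. Pads are 22 mm wide; open, the fingers measure 114 mm over their backs; the gripper's body (76 mm by 85 mm) begins 54 mm behind the grasp point. The pads swing forward as they close: fully open they stand 13 mm farther back than shut.
Start: joints at [-1.249, 0.469, -0.049, 1.532, 0.024, 1.141, -0.082], TCP at [0.232, 0.634, 0.231] pointing down, gripper open.
Joint ranges: [-2.59, 2.59], [-0.33, 1.99], [-1.39, 1.29], [0.1, 2.45], [-1.04, 4.18], [0.21, 1.99], [-2.66, 2.66]. Speed limits (rad/s): [2.57, 2.57, 3.14, 3.14, 3.14, 3.14, 3.14].

### API

Orientations are given as a 3x3 rotation matrix whose columns are the frame's x, y, z axes.
In Python, from rig import state, viewer, ticket gives the robot as it stands. The module is installed in compiled form; this text tells all that it offers.
- The arm moves only by the shell command python3 -m creep 'ROWS' [FORCE]. ROWS is JSON, a list of rows, each a list of 3 entries, a list of its own where there are three numbers: the closure, from -1 (fully open) to 1 (shut), so that 0 is half open, then the shift along the tool's x, y, z in m, then the turn about the tool's z in rad. A call has 1 to 10 rows; each row is the pose to reach, as a shift and turn from the pose commanded when the call began, along the tool's axes at that moment; what a row does not reach only later rows make up. A row lasts 1/10 s, in which the tool goes at most 50 mm and 8.59 degrees, less where a joint would pass 70% of its speed; a pose out of reach is approached as far as the arm can. A call with a gripper value outside its range is refused whole. The fingers move at their own pace and stop on an object; FORCE is the grip in N (left out, the last holds). Time passes only in rows, so rows that repeat a pose let the fingers close. It gives the time, the measured TCP pose, the force and the opening at its end, in the units of the state.
- state(): the state, without advancing time (a new reading comes with each control period).
- viewer.read_camera(name): name is "scene" or "top"; returns a dict with "frame" (400x640x3 uint8, blue, green, red), "fov_y" (degrees; the focal length in pixels is half the picture's height over the tangent of half this angle, whatever the lens; pixels are square), "cx", "cy" (the principal point, pixels), "eye" and "rotation" of the camera in the world. Camera axes: x right, y up, looking along -z (the intrinsics and any distortion apply to the point x, -y, -z); pixel columns grow to the right and rows downward; lengths in m; the calibration is good to about 2 mm. A picture is of the moment at which its call begins. There is no depth.
- ticket.sign_off(): hands the job in, once; it reports no verdict.
Trained networks look in the newest picture that a camera, given by its name, has taken for a name from the list of things; names that differ only in an ending like _2 or _b are one class to them, and where a whole thing is asked for, a point or a joint stands for the part that bears it (a point fixed in the world has none). Each returns a list of dicts, best first, with "conf" (0 to 1); they miss things now and then, are a little off and sometimes report something else, mostly with a low value. They report only what shows in the picture. A call takes as long as a camera call. They do not tell look-alikes from the thing itself.
- viewer.find_in(camera, label): "centre" ([x, y, z] in m, in world coordinates, good to about 4 mm: the middle of the surface that is visible of it).
- viewer.trace(camera, label): "pixels" (400x640 bool, what is visible of it).
The state is a dict: "time_s": time; "joints": joint angles; "dq": joint speeds; "effort": joint torques, N m; "tcp_pos": TCP position; "tcp_rot": TCP orientation; "contact_force": force on the tool from outside, world axes, zero at the start; "moment": the same for the moment, N m; "finger_gap": finger opening in m.
Only numpy, scipy, OpenCV 4.12 (cv2) and the standard library are available. Lean on these libraries where they do the work, as an engineer would, in place of code of your own. Each camera call takes 0.05 s, during which the arm holds its last target.

### The job

Close the small wooden box that keeps jar lids: with a fingertip, fold its open tin flap over until it lies flat on the box, then push the flap along until its free edge is tucked fully home beneath the tin lip on the opposite wall. Push and press only, without taking the flap between the fingers or lifting anything; the jar lid and the cork stay in the box, and the cup, the biscuit cutter and the spice tin round about are left alone.

Things in the scene. Friction and masses are not known exactly. Their poses are not given: they have to be found in the camera images.
- keeper: Low open wooden box, fixed to the table, 110 mm wide (its x) and 140 mm long (its y), side walls 40 mm high; origin at the centre of its underside, z up. The flap is hinged at its -y end; the retaining lip is on its +y end. Outside the walls stand only the two hinge lugs near the -y end (z 34 to 50 mm, reaching 58 mm either side of the middle) and the lip's folded strip, 2 mm thick. Open space outside the -y end for a finger behind the open flap.
- keeper_lip (a point): Middle of the inner edge of the retaining lip, at keeper (0, 50, 49) mm; axes as the keeper's. The lip is a rigid tin strip 4 mm thick across the full width, with its underside 47 mm and its top 51 mm above the table; it overhangs the box from y = 50 mm to the +y wall (inner face y = 64 mm). The closed flap passes beneath it with 2 mm to spare.
- flap_hinge (a point): Middle of the flap's hinge axis, which runs along the keeper's x at keeper y = -60 mm plus the tuck value, 43.5 mm above the table. Moves along the keeper's y with the tuck joint. Its axes turn with the flap: y runs from hinge to free edge, z is the normal of the flap's outer face (up when closed).
- flap_edge (a point): Middle of the flap's free edge, 105 mm from the hinge axis, at half the thickness of the plate; axes as for flap_hinge. The flap is a rigid tin plate 96 mm wide and 3 mm thick.
- thumb_step (a point): Middle of the top of the thumb step on the flap's outer face, 50 mm from the hinge axis. The step is 80 mm wide, a fixed ridge 8.5 mm higher than the plate, with an upright face towards the hinge (at 50 mm from the axis) and a slope down towards the free edge, ending about 75 mm from the axis. Pushing a fingertip against the upright face slides the closed flap towards the lip.
- flap (a joint): Angle of the flap in rad: 0 lies flat on the box, 1.57 stands upright, larger leans back outside the box (stop at 2.1). It has a stiff hinge (0.04 N m of friction and some damping: swing it at a moderate pace) and stays where it is left; it must be pressed all the way down.
- tuck (a joint): How far the flap's hinge pin has slid along its slots towards the lip, in m: 0 to 0.018 (stop). It has about 4 N of friction and stays where it is left. Up to 0.005 the closed flap's edge is short of the lip; at 0.018 it is 13 mm beneath it, fully home. If it has slid farther than that while still open, the flap lands on the lip, and pressing it down only forces it back off.
- jar_lid_center (a point): Centre of a round zinc jar lid, 63 mm across and 15 mm high, lying loose in the box (box floor 5 mm above the table). Stays there.
- cork_center (a point): Centre of a cork, 31 mm across and 28 mm high, standing loose in the box. Stays there.
- tin_cup: Loose tin cup with a strap handle, 68x88x62 mm, origin at its underside. Bystander.
- biscuit_cutter: Loose tin biscuit cutter with a bow, 56x57x50 mm, origin at its underside. Bystander.
- tin_spice: Loose round spice tin, 49 mm across, 72 mm high, origin at its underside. Bystander.
Things that resemble listed ones, but are neither listed nor needed, are in the scene too. Leave any orange look-alike of the keeper alone.

How it is judged:
On the way:
1. the flap lies flat on the box, not yet tucked home (value of joint flap below 0.05 rad and value of joint tuck below 0.01 m), for 0.05 s.
At the end, for the whole second after the job is handed in: The flap lies flat on the box (within 0.03 rad) and is slid at least 14.5 mm of its 18 mm travel, its edge beneath the lip; the jar lid and the cork are in the box (value of joint flap below 0.03 rad and value of joint tuck above 0.0145 m and x of jar_lid_center in the frame of keeper between -0.055 and 0.055 m and y of jar_lid_center in the frame of keeper between -0.07 and 0.07 m and height (world z) of each of jar_lid_center, cork_center below 0.045 m and x of cork_center in the frame of keeper between -0.055 and 0.055 m and y of cork_center in the frame of keeper between -0.07 and 0.07 m); the robot touches nothing.
It fails at once if the flap is taken between the fingers (x of the grasp point in the frame of flap_edge between -0.048 and 0.048 m and y of the grasp point in the frame of flap_edge between -0.105 and 0 m and z of the grasp point in the frame of flap_edge between -0.005 and 0.005 m and contact force between the fingers and flap above 0.3 N).
It fails at once if the jar lid or the cork is lifted out of the box (height (world z) of any of jar_lid_center, cork_center above 0.045 m).
It fails at once if the tin cup is lifted, pushed away or knocked over (distance of tin_cup from where it was at the start of the episode above 0.025 m or angle between tin_cup's own z axis and vertical above 0.5 rad).
It fails at once if the biscuit cutter is lifted, pushed away or knocked over (distance of biscuit_cutter from where it was at the start of the episode above 0.025 m or angle between biscuit_cutter's own z axis and vertical above 0.5 rad).
It fails at once if the spice tin is lifted, pushed away or knocked over (distance of tin_spice from where it was at the start of the episode above 0.025 m or angle between tin_spice's own z axis and vertical above 0.5 rad).
It also fails if it takes over 48 s, if anything falls off the work surface, if the arm or the gripper's body presses on something with over 40 N, if the wrist force passes 120 N, or if a joint passes its speed limit or range.

## Working session

There is one attempt and no reset: what is moved stays moved. The work goes in short steps, Python scripts to look and compute and a shell command to move; the robot and the scene stay as the last step left them, time stands still between calls to the robot, and variables do not carry over. Pictures are saved under pics/ and viewed, and the job is handed in when it is done.

```bash
mkdir -p pics; python3 - <<'E'
from rig import state, viewer
import cv2
s=state()
for k in ("time_s","tcp_pos","tcp_rot","finger_gap","contact_force"): print(k,s[k])
for c in ("scene","top"):
    r=viewer.read_camera(c); cv2.imwrite(f"pics/{c}0.png",r["frame"])
    print(c,r["fov_y"],r["cx"],r["cy"],r["eye"],r["rotation"],[k for k in r])
    for l in ("keeper","flap_edge","thumb_step","jar_lid_center","cork_center","tin_cup","biscuit_cutter","tin_spice"):
        print(l,[(d["conf"],[round(float(x),3) for x in d["centre"]]) for d in viewer.find_in(c,l)][:4])
E
```

```text
time_s 0.0
tcp_pos [0.23175856 0.63333253 0.23024795]
tcp_rot [[-9.39106818e-01  3.43624833e-01 -5.98958116e-04]
 [ 3.43625343e-01  9.39104902e-01 -1.89901244e-03]
 [-9.00633302e-05 -1.98919272e-03 -9.99998017e-01]]
finger_gap 0.08536570496700152
contact_force [-0.23115548 -0.08298584 -0.32046316]
scene 42.229410780183336 317.02412666448635 200.91861336053603 [-0.40372102 -0.88843153  0.71944075] [[ 0.61423157  0.3743249  -0.6946945 ]
 [-0.78881618  0.31590802 -0.52722969]
 [ 0.02210436  0.87182739  0.48931422]] ['frame', 'fov_y', 'cx', 'cy', 'eye', 'rotation']
keeper [(0.91, [0.518, -0.282, 0.043]), (0.69, [0.488, -0.485, 0.047]), (0.27, [0.556, -0.301, 0.094])]
flap_edge [(0.97, [0.51, -0.48, 0.048]), (0.95, [0.552, -0.303, 0.093])]
thumb_step [(0.74, [0.507, -0.478, 0.044]), (0.58, [0.557, -0.298, 0.093])]
jar_lid_center [(0.72, [0.502, -0.269, 0.019])]
cork_center [(0.54, [0.464, -0.238, 0.031])]
tin_cup [(0.67, [0.392, -0.025, 0.043])]
biscuit_cutter [(0.59, [0.395, 0.114, 0.019])]
tin_spice [(0.64, [0.659, -0.171, 0.05])]
top 49.79789785972635 318.85335299023313 197.7396664698408 [ 0.33448827 -0.16254871  1.18638325] [[ 0.00917971  0.9841823  -0.17692071]
 [-0.99978976  0.01227751  0.0164228 ]
 [ 0.01833517  0.17673276  0.98408808]] ['frame', 'fov_y', 'cx', 'cy', 'eye', 'rotation']
keeper [(0.89, [0.504, -0.47, 0.045]), (0.77, [0.523, -0.276, 0.05])]
flap_edge [(0.98, [0.51, -0.474, 0.048]), (0.9, [0.557, -0.298, 0.093])]
thumb_step [(0.91, [0.554, -0.296, 0.093]), (0.56, [0.512, -0.474, 0.048])]
jar_lid_center [(0.65, [0.504, -0.282, 0.019])]
cork_center [(0.41, [0.463, -0.232, 0.035])]
tin_cup [(0.66, [0.406, -0.011, 0.001])]
biscuit_cutter [(0.76, [0.392, 0.123, 0.024])]
tin_spice [(0.89, [0.672, -0.158, 0.075]), (0.26, [0.389, 0.122, 0.025])]
```

View pics/scene0.png

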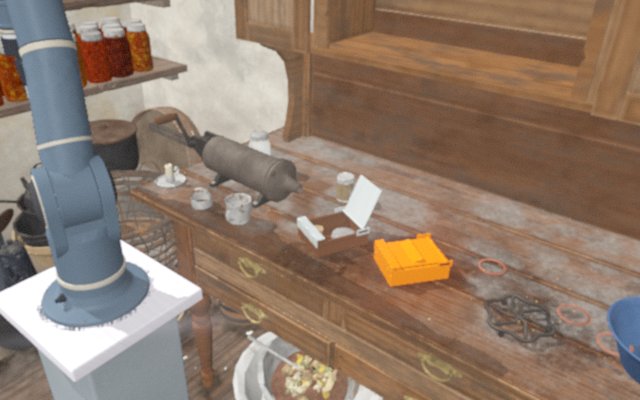

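View pics/top0.png

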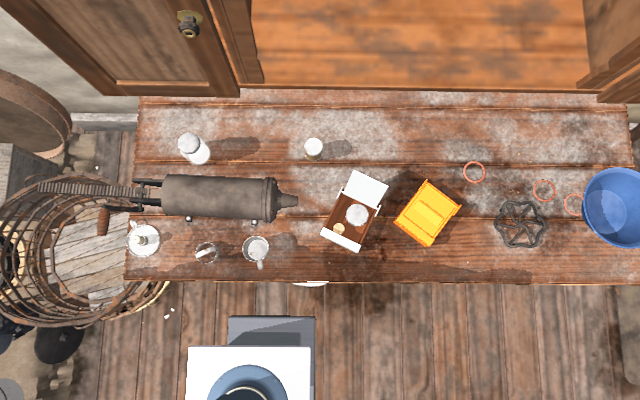

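The real box is the wooden one with the raised tin flap: scene (338,225), top (355,212). The look-alike is the orange box at scene (412,260), top (428,212), and I'll leave it alone. Next, close crops.

```bash
python3 - <<'E'
import cv2
a=cv2.imread("pics/scene0.png")[165:265,285:395]; b=cv2.imread("pics/top0.png")[160:260,310:400]
cv2.imwrite("pics/sc.png",cv2.resize(a,None,fx=6,fy=6,interpolation=cv2.INTER_CUBIC))
cv2.imwrite("pics/tc.png",cv2.resize(b,None,fx=6,fy=6,interpolation=cv2.INTER_CUBIC))
E
```

```text
(no output)
```

View pics/sc.png

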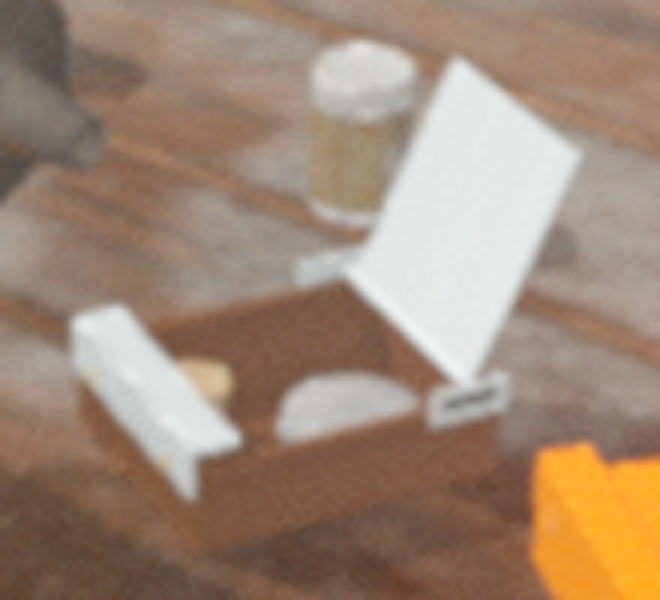

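View pics/tc.png

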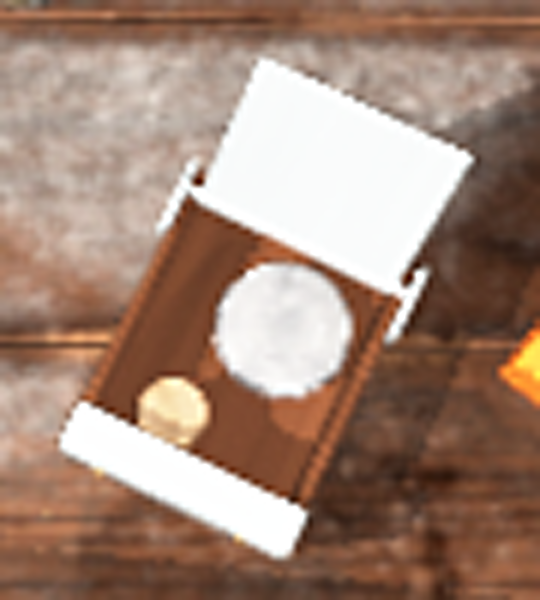

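```bash
cat > h.py <<'E'
import numpy as np
from rig import viewer
def cam(n):
    return viewer.read_camera(n)
def proj(r,P):
    P=np.atleast_2d(P); R=np.array(r["rotation"]); q=(P-np.array(r["eye"]))@R
    h,w=r["frame"].shape[:2]; f=h/2/np.tan(np.radians(r["fov_y"])/2)
    return np.c_[r["cx"]+f*q[:,0]/-q[:,2], r["cy"]-f*q[:,1]/-q[:,2]]
def world(p,K):
    X,Y,a=p; K=np.atleast_2d(K); c,s=np.cos(a),np.sin(a)
    return np.c_[X+c*K[:,0]-s*K[:,1],Y+s*K[:,0]+c*K[:,1],K[:,2]]
def flap(x,r,th,t=0,off=0):
    return [x,-.06+t+r*np.cos(th)-off*np.sin(th),.0435+r*np.sin(th)+off*np.cos(th)]
E
cat > fit.py <<'E'
from h import *
from scipy.optimize import least_squares
rs,rt=cam("scene"),cam("top")
S=np.array([[240,440],[125,308],[457,58],[580,155],[465,380],[350,270]])/6+[285,165]
T=np.array([[85,403],[308,512],[62,443],[288,557],[265,58],[473,157]])/6+[310,160]
def res(p):
    q=p[:3]; th=p[3]
    ks=[[-.055,.05,.051],[.055,.05,.051],flap(.048,.105,th),flap(-.048,.105,th),flap(-.048,.0,th),flap(.048,0,th)]
    kt=[[.055,.05,.051],[-.055,.05,.051],[.055,.072,.051],[-.055,.072,.051],flap(.048,.105,th),flap(-.048,.105,th)]
    return np.r_[proj(rs,world(q,ks))-S,proj(rt,world(q,kt))-T].ravel()
o=least_squares(res,[.53,-.28,1.1,1.9],loss="soft_l1")
print(o.x,o.cost); print(res(o.x).reshape(-1,2).round(1))
p=o.x; th=p[3]; a=p[2]
print("kx",np.cos(a),np.sin(a),"ky",-np.sin(a),np.cos(a))
for n,k in (("edge",flap(0,.105,th)),("hinge",flap(0,0,th))): print(n,world(p[:3],k))
for n,c in (("spice",[.665,-.165]),("cup",[.4,-.02]),("cut",[.393,.12])):
    d=np.array(c)-p[:2]; print(n,d@[np.cos(a),np.sin(a)],d@[-np.sin(a),np.cos(a)])
E
python3 fit.py
```

```text
[ 0.48265112 -0.26601641  1.12835918  1.98635877] 4.4773242217691624
[[ 0.1  0.7]
 [-1.1  0.6]
 [-0.3  0.5]
 [-0.   0.7]
 [ 1.2  1.4]
 [ 1.   1.5]
 [-0.5 -0.5]
 [-0.  -0.4]
 [-0.3  0.3]
 [-0.2 -0.3]
 [-0.5 -0.2]
 [-0.3 -0.2]]
kx 0.42814321411943024 0.9037108985751382 ky -0.9037108985751382 0.42814321411943024
edge [[ 0.57518116 -0.30985355  0.13956339]]
hinge [[ 0.53687377 -0.291705    0.0435    ]]
spice 0.16936106303260698 -0.12154118011815723
cup 0.18694119158435302 0.1800229740515718
cut 0.31046371488603636 0.246289000318318
```

Crops: at the wooden box, the lip is at the near end, around scene crop (155,400). The flap leans back at about 1.99 rad, and the jar lid and cork are inside. Both views agree to within about 1.5 px. I'll lift first, then transit with the fingers shut.

```bash
python3 -m creep '[[1,[0,0,-0.05],0],[1,[0,0,-0.1],0.03],[1,[-0.03,-0.02,-0.13],0.06],[1,[-0.07,-0.045,-0.13],0.09],[1,[-0.11,-0.07,-0.13],0.09],[1,[-0.15,-0.095,-0.13],0.09],[1,[-0.19,-0.12,-0.13],0.09],[1,[-0.23,-0.145,-0.13],0.09],[1,[-0.27,-0.17,-0.13],0.09],[1,[-0.3,-0.19,-0.13],0.09]]' 40; python3 - <<'E'
from rig import state
import numpy as np
s=state(); print(s["joints"],s["tcp_rot"])
E
```

```text
time_s: 2.0
tcp_pos: [0.4503, 0.3493, 0.3617]
tcp_rot: [[-0.903, 0.429, 0.001], [0.429, 0.903, -0.0], [-0.001, 0.0, -1.0]]
contact_force: [0.6, -0.0, 0.0]
finger_gap: -0.0
[-0.83693517  0.20632179  0.12506403  1.61027471 -0.02542418  1.32594524
  0.41858775] [[-9.03100781e-01  4.29427238e-01  1.10763693e-03]
 [ 4.29427272e-01  9.03101417e-01 -2.18848041e-04]
 [-1.09428779e-03  2.78007668e-04 -9.99999363e-01]]
```

```bash
python3 -m creep '[[1,[-0.02,-0.025,0],0],[1,[-0.045,-0.056,0],0],[1,[-0.07,-0.0875,0],0],[1,[-0.1,-0.125,0],0],[1,[-0.13,-0.1625,0],0],[1,[-0.16,-0.2,0],0],[1,[-0.19,-0.2375,0],0],[1,[-0.22,-0.275,0],0],[1,[-0.25,-0.3125,0],0],[1,[-0.27,-0.3375,0],0]]'; python3 -m creep '[[1,[-0.02,-0.025,0],0],[1,[-0.045,-0.056,0],0],[1,[-0.07,-0.0875,0],0],[1,[-0.1,-0.125,0],0],[1,[-0.13,-0.1625,0],0],[1,[-0.15,-0.19,0],0],[1,[-0.163,-0.204,0],0],[1,[-0.163,-0.204,0],0]]'; python3 - <<'E'
from rig import state
s=state(); print(s["joints"])
E
```

```text
time_s: 3.0
tcp_pos: [0.5485, -0.0722, 0.3617]
tcp_rot: [[-0.903, 0.43, 0.001], [0.43, 0.903, -0.001], [-0.001, -0.0, -1.0]]
contact_force: [1.4, 0.3, -0.0]
finger_gap: 0.0001
time_s: 3.8
tcp_pos: [0.6081, -0.3256, 0.3605]
tcp_rot: [[-0.902, 0.431, -0.001], [0.431, 0.902, -0.002], [0.001, -0.002, -1.0]]
contact_force: [-0.3, 0.2, -0.0]
finger_gap: -0.0003
[ 0.08404051  0.45406548  0.53887945  1.33469653 -0.22751466  1.41451063
  1.73829845]
```

```bash
python3 -m creep '[[1,[0,0,0.03],0],[1,[0,0,0.07],0],[1,[0,0,0.11],0],[1,[0,0,0.15],0],[1,[0,0,0.19],0],[1,[0,0,0.22],0],[1,[0,0,0.245],0],[1,[0,0,0.26],0],[1,[0,0,0.26],0]]'; python3 - <<'E'
from h import *
import cv2
for c,(y,x) in (("scene",(110,280)),("top",(110,300))):
    r=cam(c); cv2.imwrite(f"pics/{c}1.png",cv2.resize(r["frame"][y:y+150,x:x+150],None,fx=4,fy=4,interpolation=cv2.INTER_CUBIC))
E
```

```text
time_s: 4.7
tcp_pos: [0.6081, -0.32, 0.0992]
tcp_rot: [[-0.905, 0.425, -0.004], [0.425, 0.905, 0.003], [0.004, 0.001, -1.0]]
contact_force: [0.7, 0.9, -0.4]
finger_gap: 0.0002
```

View pics/scene1.png

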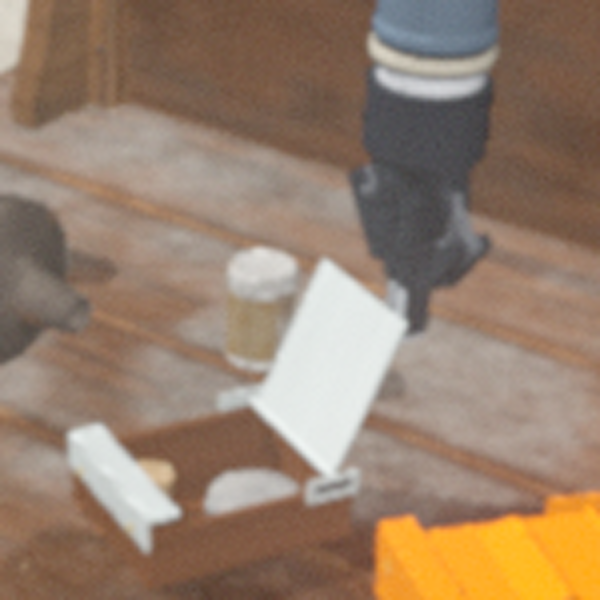

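View pics/top1.png

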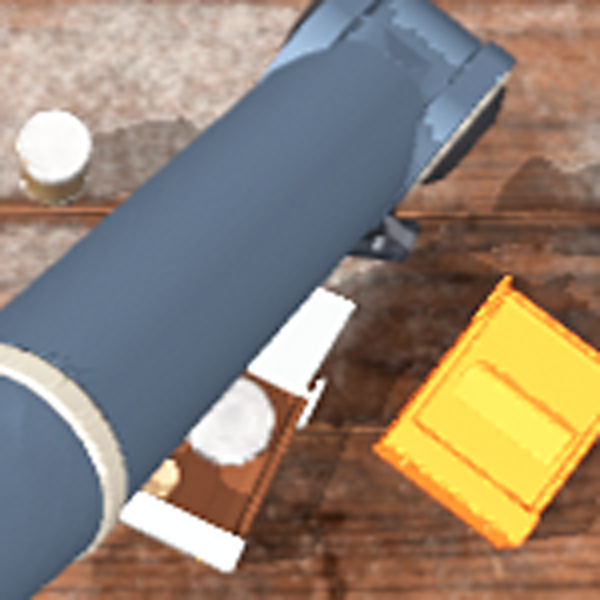

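The closed finger stands behind the flap, with its tip at scene crop (415,325), clear of the spice tin. I'll start swinging the flap to upright.

```bash
python3 -m creep '[[1,[0.005,0,-0.02],0],[1,[0.012,0,-0.023],0],[1,[0.018,0,-0.024],0],[1,[0.024,0,-0.025],0],[1,[0.031,0,-0.026],0],[1,[0.038,0,-0.028],0],[1,[0.045,0,-0.03],0],[1,[0.052,0,-0.031],0],[1,[0.058,0,-0.031],0],[1,[0.064,0,-0.031],0]]'; cat > st.py <<'E'
from h import *
from rig import state
P=np.array([.4827,-.266]);a=1.1284
s=state(); d=np.array(s["tcp_pos"])[:2]-P
print("k",(d@[np.cos(a),np.sin(a)]).round(4),(d@[-np.sin(a),np.cos(a)]).round(4),round(float(s["tcp_pos"][2]),4),"t",s["time_s"],"F",np.round(s["contact_force"],1))
E
cat > look.py <<'E'
import sys,cv2
from h import *
r=cam("scene"); cv2.imwrite(f"pics/{sys.argv[1]}.png",cv2.resize(r["frame"][140:270,280:400],None,fx=4,fy=4,interpolation=cv2.INTER_CUBIC))
E
python3 st.py; python3 look.py a
```

```text
time_s: 5.8
tcp_pos: [0.5504, -0.2945, 0.1321]
tcp_rot: [[-0.904, 0.427, -0.0], [0.427, 0.904, 0.0], [0.0, 0.0, -1.0]]
contact_force: [0.9, -0.5, 0.5]
finger_gap: -0.0001
k 0.0033 -0.0734 0.1321 t 5.8 F [ 0.9 -0.5  0.5]
```

View pics/a.png

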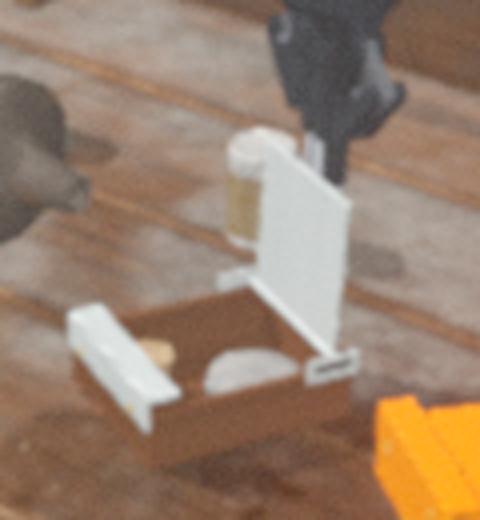

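Flap upright: top edge at crop (305,165), finger behind it. I'll carry on along the arc.

```bash
python3 -m creep '[[1,[0.006,0,0],0],[1,[0.013,0,0],0],[1,[0.02,0,0],0],[1,[0.027,0,0.001],0],[1,[0.034,0,0.003],0],[1,[0.041,0,0.005],0],[1,[0.048,0,0.0075],0],[1,[0.055,0,0.011],0],[1,[0.062,0,0.0155],0],[1,[0.068,0,0.02],0]]'; python3 st.py; python3 look.py b
```

```text
time_s: 6.85
tcp_pos: [0.489, -0.2655, 0.1119]
tcp_rot: [[-0.904, 0.427, -0.0], [0.427, 0.904, 0.0], [0.0, 0.0, -1.0]]
contact_force: [0.1, -1.0, -0.3]
finger_gap: 0.0
k 0.0032 -0.0054 0.1119 t 6.85 F [ 0.1 -1.  -0.3]
```

View pics/b.png

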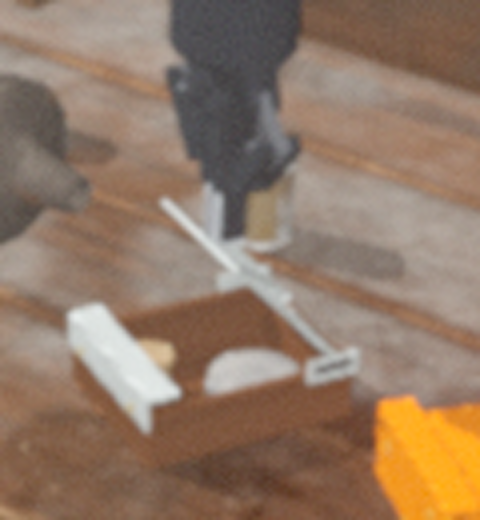

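```bash
python3 -m creep '[[1,[0.006,0,0.005],0],[1,[0.012,0,0.011],0],[1,[0.018,0,0.018],0],[1,[0.022,0,0.025],0],[1,[0.026,0,0.032],0],[1,[0.029,0,0.038],0],[1,[0.031,0,0.045],0],[1,[0.032,0,0.051],0],[1,[0.032,0,0.056],0],[1,[0.032,0,0.06],0]]'; python3 st.py; python3 look.py c
```

```text
time_s: 7.9
tcp_pos: [0.4604, -0.252, 0.0516]
tcp_rot: [[-0.904, 0.427, -0.001], [0.427, 0.904, 0.0], [0.001, 0.0, -1.0]]
contact_force: [0.6, 0.9, -0.2]
finger_gap: 0.0001
k 0.0031 0.0262 0.0516 t 7.9 F [ 0.6  0.9 -0.2]
```

View pics/c.png

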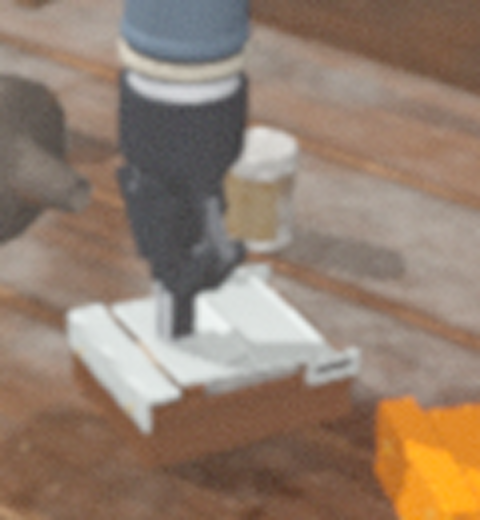

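The flap is almost flat, with a gap to the lip at crop (145,345). Pressing down now.

```bash
python3 -m creep '[[1,[0.002,0,0.002],0],[1,[0.003,0,0.004],0],[1,[0.003,0,0.006],0],[1,[0.003,0,0.0075],0],[1,[0.003,0,0.0085],0],[1,[0.003,0,0.0085],0]]'; python3 st.py
```

```text
time_s: 8.55
tcp_pos: [0.4579, -0.2508, 0.0441]
tcp_rot: [[-0.904, 0.427, -0.0], [0.427, 0.904, 0.0], [0.0, 0.0, -1.0]]
contact_force: [-2.3, 1.5, 5.3]
finger_gap: -0.0002
k 0.0031 0.0289 0.0441 t 8.55 F [-2.3  1.5  5.3]
```

```bash
python3 -m creep '[[1,[0,0,0.001],0],[1,[0,0,0.002],0],[1,[0,0,0.003],0],[1,[0,0,0.003],0]]'; python3 st.py;  python3 -m creep '[[1,[0,0,-0.004],0],[1,[0,0,-0.012],0],[1,[-0.01,0,-0.03],0],[1,[-0.04,0,-0.04],0],[1,[-0.07,0,-0.05],0],[1,[-0.1,0,-0.06],0],[1,[-0.1,0,-0.06],0]]';python3 st.py; python3 look.py d
```

```text
time_s: 8.95
tcp_pos: [0.4583, -0.2512, 0.0422]
tcp_rot: [[-0.904, 0.427, 0.001], [0.427, 0.904, 0.001], [-0.001, 0.001, -1.0]]
contact_force: [-3.4, 2.2, 14.5]
finger_gap: -0.0002
k 0.003 0.0284 0.0422 t 8.95 F [-3.4  2.2 14.5]
time_s: 9.65
tcp_pos: [0.5529, -0.2953, 0.1026]
tcp_rot: [[-0.905, 0.425, 0.006], [0.425, 0.905, -0.004], [-0.007, -0.001, -1.0]]
contact_force: [-0.3, 0.2, 0.3]
finger_gap: 0.0
k 0.0036 -0.0759 0.1026 t 9.65 F [-0.3  0.2  0.3]
```

View pics/d.png

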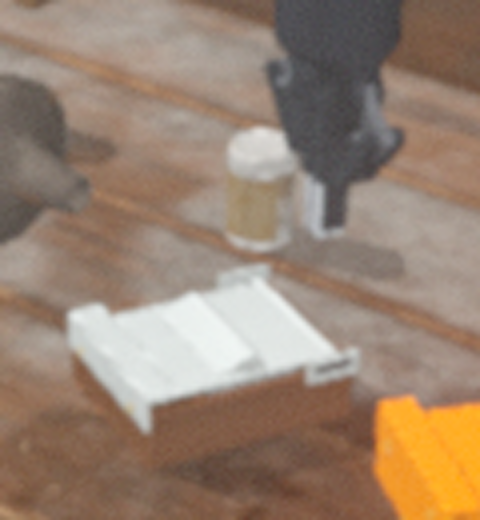

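```bash
cat > m.py <<'E'
import cv2,sys
from h import *
a=1.1284;q=(.4827,-.266,a)
r=cam("scene"); f=r["frame"]
# rectify the plane z=zz around the keeper at 0.25 mm? use 0.5 mm/px
def rect(r,z,name):
    pts=np.array([[-.06,-.08,z],[.06,-.08,z],[.06,.08,z],[-.06,.08,z]])
    src=proj(r,world(q,pts)).astype(np.float32)
    dst=np.float32([[0,0],[480,0],[480,640-1],[0,640-1]])*0.9
    H=cv2.getPerspectiveTransform(src,dst)
    im=cv2.warpPerspective(r["frame"],H,(432,576),flags=cv2.INTER_CUBIC)
    for k in range(-80,81,10):
        y=int((k+80)*3.6); cv2.line(im,(0,y),(10 if k%50 else 25,y),(0,0,255),1)
        if k%20==0: cv2.putText(im,str(k),(12,y+4),0,.35,(0,0,255),1)
    return im
t=cam("top")
cv2.imwrite(f"pics/{sys.argv[1]}.png",cv2.resize(np.hstack([rect(r,.0535,0),rect(t,.0535,0)]),(780,520)))
E
python3 m.py e
```

```text
(no output)
```

View pics/e.png

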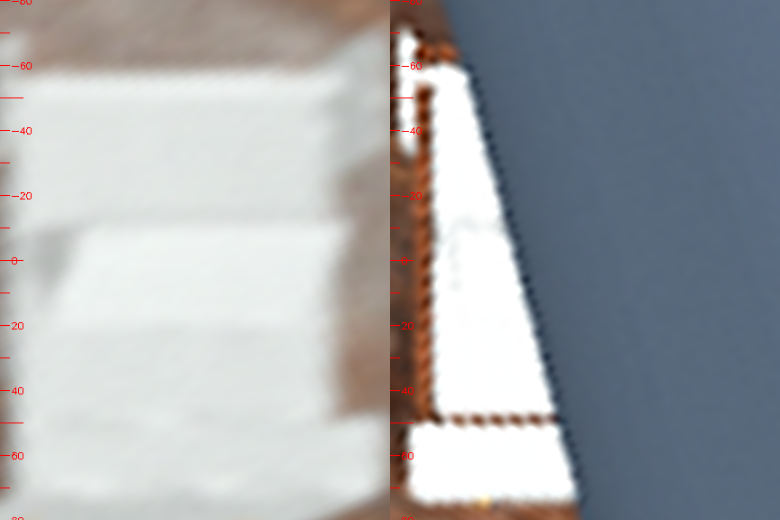

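In the rectified views the step's upright edge is at ky ≈ -11 mm. In the top view the gap to the lip at ky 49 is still open, so the flap is flat with tuck near 0. I'll settle the arm before lowering behind the step.

```bash
python3 -m creep '[[1,[0.01,0,0],0],[1,[0.02,0,0],0],[1,[0.03,0,0],0],[1,[0.04,0,0.01],0],[1,[0.04,0,0.02],0],[1,[0.04,0,0.03],0],[1,[0.04,0,0.03],0],[1,[0.04,0,0.03],0]]';python3 st.py
```

```text
time_s: 10.6
tcp_pos: [0.5123, -0.2766, 0.0704]
tcp_rot: [[-0.904, 0.427, -0.0], [0.427, 0.904, -0.0], [0.0, -0.0, -1.0]]
contact_force: [-0.3, -1.3, -0.2]
finger_gap: -0.0003
k 0.0031 -0.0313 0.0704 t 10.6 F [-0.3 -1.3 -0.2]
```

```bash
python3 -m creep '[[1,[0,0,0.008],0],[1,[0,0,0.016],0],[1,[0,0,0.021],0],[1,[0,0,0.024],0],[1,[0,0,0.024],0],[1,[0.004,0,0.024],0],[1,[0.008,0,0.024],0],[1,[0.01,0,0.024],0],[1,[0.012,0,0.024],0],[1,[0.014,0,0.024],0]]';python3 st.py; python3 look.py f
```

```text
time_s: 11.6
tcp_pos: [0.5011, -0.2712, 0.0474]
tcp_rot: [[-0.904, 0.427, 0.004], [0.426, 0.904, -0.002], [-0.004, -0.0, -1.0]]
contact_force: [3.3, -2.4, -2.3]
finger_gap: 0.0003
k 0.0032 -0.0188 0.0474 t 11.6 F [ 3.3 -2.4 -2.3]
```

View pics/f.png

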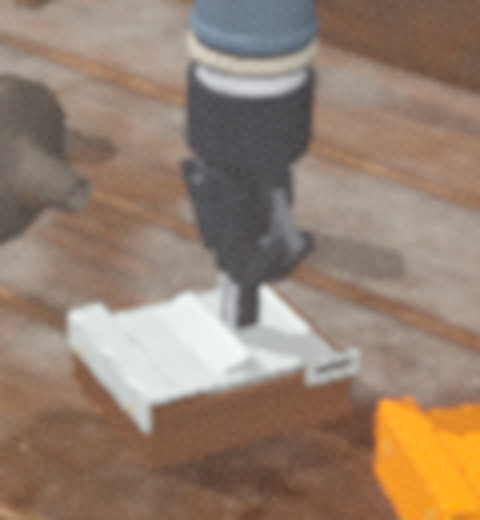

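```bash
python3 -m creep '[[1,[0.001,0,0.001],0],[1,[0.003,0,0.002],0],[1,[0.005,0,0.002],0],[1,[0.007,0,0.002],0],[1,[0.009,0,0.002],0],[1,[0.011,0,0.002],0],[1,[0.013,0,0.002],0],[1,[0.015,0,0.002],0]]';python3 st.py; python3 look.py g;python3 m.py g2
```

```text
time_s: 12.45
tcp_pos: [0.4865, -0.2643, 0.045]
tcp_rot: [[-0.904, 0.427, 0.002], [0.427, 0.904, -0.001], [-0.002, -0.0, -1.0]]
contact_force: [6.8, -3.0, 2.5]
finger_gap: -0.0002
k 0.0031 -0.0028 0.045 t 12.45 F [ 6.8 -3.   2.5]
```

View pics/g.png

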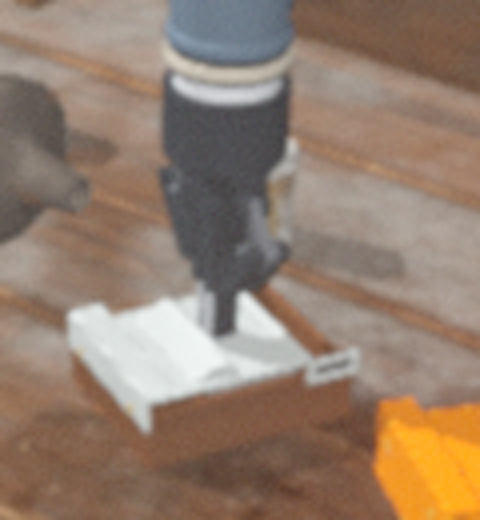

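View pics/g2.png

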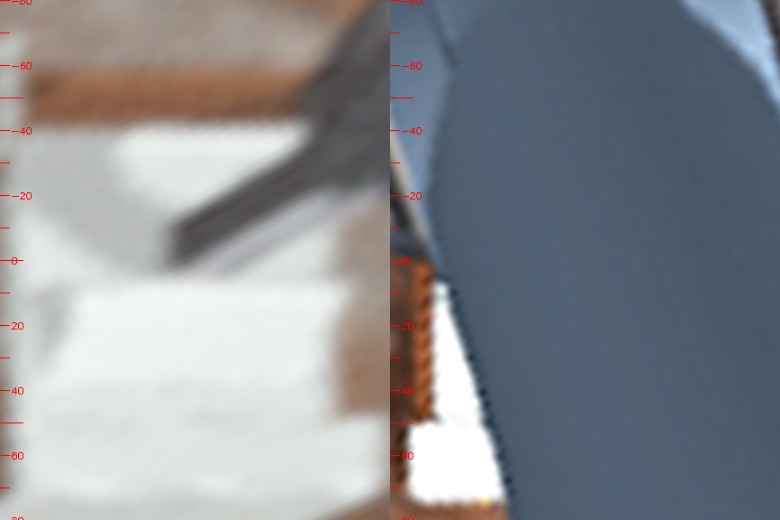

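The step has moved from ky -11 to about +6, so tuck is about 17 mm. I'll push until it meets the stop.

```bash
python3 -m creep '[[1,[0.0015,0,0],0],[1,[0.003,0,0],0],[1,[0.0045,0,0],0],[1,[0.0055,0,0],0],[1,[0.0055,0,0],0]]';python3 st.py
```

```text
time_s: 13.1
tcp_pos: [0.4866, -0.2643, 0.0459]
tcp_rot: [[-0.905, 0.426, 0.011], [0.426, 0.905, -0.007], [-0.013, -0.002, -1.0]]
contact_force: [13.9, -6.9, -3.3]
finger_gap: 0.0002
k 0.0032 -0.0027 0.0459 t 13.1 F [13.9 -6.9 -3.3]
```

It doesn't move at about 15 N, so it's at the stop. Now back off, press lightly, and lift away.

```bash
python3 -m creep '[[1,[-0.004,0,0],0],[1,[-0.012,0,0],0],[1,[-0.012,0,0.001],0],[1,[-0.012,0,0.002],0],[1,[-0.012,0,0.002],0]]';python3 st.py; python3 -m creep '[[1,[0,0,-0.008],0],[1,[0,0,-0.02],0],[1,[0,0,-0.05],0],[1,[0,0,-0.09],0],[1,[-0.03,0,-0.12],0],[1,[-0.07,0,-0.15],0],[1,[-0.11,0,-0.18],0],[1,[-0.11,0,-0.18],0],[1,[-0.11,0,-0.18],0]]';python3 st.py; python3 look.py i;python3 m.py i2
```

```text
time_s: 13.6
tcp_pos: [0.4905, -0.2662, 0.0442]
tcp_rot: [[-0.904, 0.427, -0.002], [0.427, 0.904, 0.003], [0.003, 0.002, -1.0]]
contact_force: [-2.9, 4.1, 19.6]
finger_gap: 0.0001
k 0.0031 -0.0071 0.0442 t 13.6 F [-2.9  4.1 19.6]
time_s: 14.5
tcp_pos: [0.59, -0.3134, 0.222]
tcp_rot: [[-0.904, 0.427, -0.004], [0.427, 0.904, 0.001], [0.004, -0.0, -1.0]]
contact_force: [-1.3, 0.4, -0.7]
finger_gap: 0.0003
k 0.0031 -0.1173 0.222 t 14.5 F [-1.3  0.4 -0.7]
```

View pics/i.png

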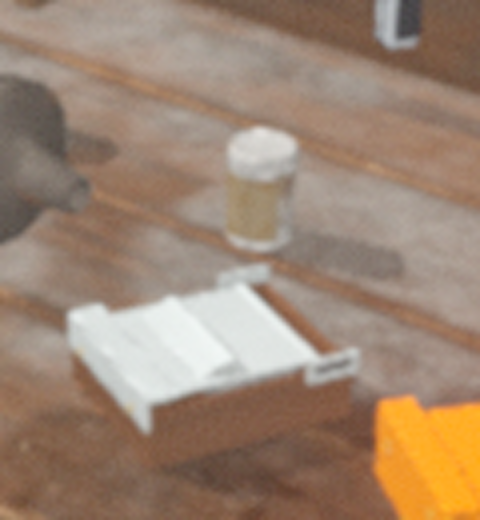

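View pics/i2.png

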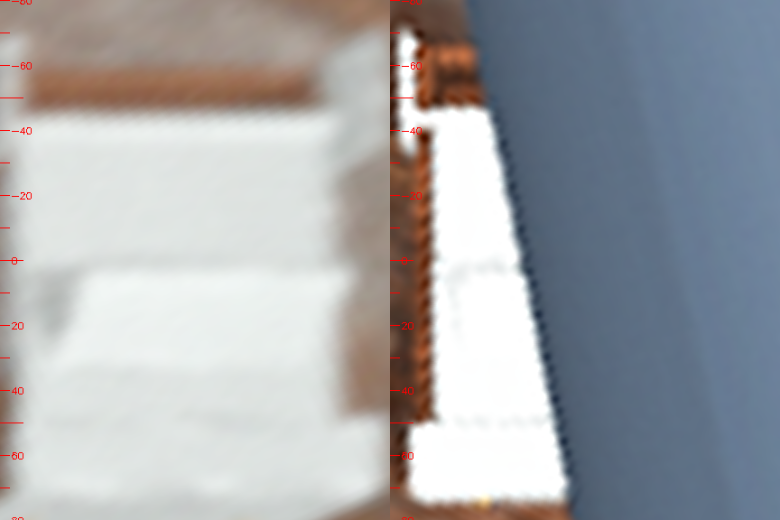

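The check shows the step back at ky ≈ 3 and the hinge edge at -47 (it was -43). My press, made while the arm was still retreating, dragged the flap back about 4 mm. I'll push it home again and then retreat without pressing.

```bash
python3 -m creep '[[1,[0.02,0,0.02],0],[1,[0.05,0,0.05],0],[1,[0.08,0,0.08],0],[1,[0.092,0,0.11],0],[1,[0.092,0,0.14],0],[1,[0.092,0,0.16],0],[1,[0.092,0,0.169],0],[1,[0.092,0,0.174],0],[1,[0.092,0,0.174],0],[1,[0.092,0,0.174],0]]';python3 st.py
```

```text
time_s: 15.65
tcp_pos: [0.5085, -0.2748, 0.0496]
tcp_rot: [[-0.904, 0.427, 0.001], [0.427, 0.904, -0.0], [-0.001, 0.0, -1.0]]
contact_force: [0.9, 0.4, 0.5]
finger_gap: 0.0002
k 0.0031 -0.0271 0.0496 t 15.65 F [0.9 0.4 0.5]
```

```bash
python3 -m creep '[[1,[0.002,0,0.003],0],[1,[0.006,0,0.003],0],[1,[0.01,0,0.003],0],[1,[0.014,0,0.003],0],[1,[0.017,0,0.003],0],[1,[0.02,0,0.003],0],[1,[0.023,0,0.003],0],[1,[0.026,0,0.003],0],[1,[0.029,0,0.003],0],[1,[0.029,0,0.003],0]]';python3 st.py; python3 m.py j
```

```text
time_s: 16.65
tcp_pos: [0.4867, -0.2644, 0.0466]
tcp_rot: [[-0.905, 0.426, 0.01], [0.426, 0.905, -0.007], [-0.012, -0.002, -1.0]]
contact_force: [10.5, -6.4, -9.2]
finger_gap: 0.0003
k 0.0032 -0.0029 0.0466 t 16.65 F [10.5 -6.4 -9.2]
```

View pics/j.png

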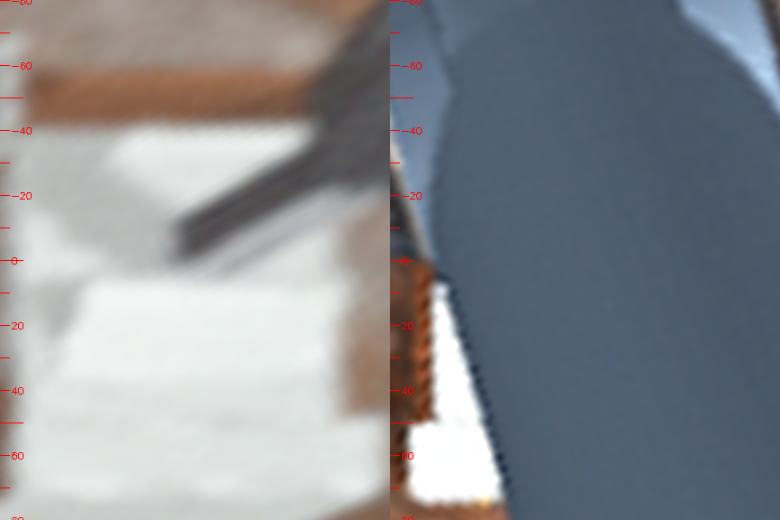

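```bash
python3 -m creep '[[1,[-0.003,0,0],0],[1,[-0.007,0,-0.001],0],[1,[-0.011,0,-0.002],0],[1,[-0.014,0,-0.003],0],[1,[-0.014,0,-0.003],0]]';python3 st.py; python3 -m creep '[[1,[0,0,-0.008],0],[1,[0,0,-0.02],0],[1,[0,0,-0.05],0],[1,[0,0,-0.09],0],[1,[-0.03,0,-0.12],0],[1,[-0.07,0,-0.15],0],[1,[-0.11,0,-0.18],0],[1,[-0.11,0,-0.18],0],[1,[-0.11,0,-0.18],0],[1,[-0.11,0,-0.18],0]]';python3 st.py; python3 look.py k;python3 m.py k2
```

```text
time_s: 17.25
tcp_pos: [0.4945, -0.2681, 0.0488]
tcp_rot: [[-0.904, 0.427, -0.0], [0.427, 0.904, 0.0], [0.0, 0.0, -1.0]]
contact_force: [0.0, 0.1, -0.5]
finger_gap: 0.0002
k 0.0031 -0.0116 0.0488 t 17.25 F [ 0.   0.1 -0.5]
time_s: 18.25
tcp_pos: [0.5924, -0.3145, 0.2281]
tcp_rot: [[-0.904, 0.427, -0.002], [0.427, 0.904, 0.001], [0.003, 0.0, -1.0]]
contact_force: [-0.9, 0.0, 0.1]
finger_gap: 0.0003
k 0.0031 -0.1199 0.2281 t 18.25 F [-0.9  0.   0.1]
```

View pics/k.png

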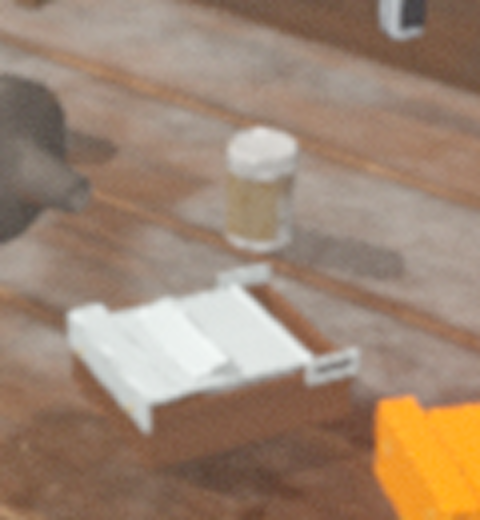

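View pics/k2.png

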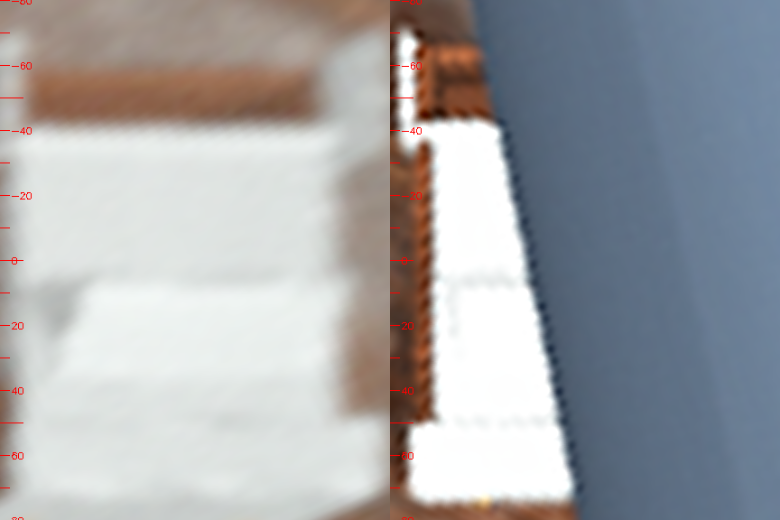

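The flap stayed home: step at ky ≈ 7, which is 18 mm from where it started, and hinge edge at -43. The tool is clear and reads no force.

```bash
python3 -c "
from rig import ticket; print(ticket.sign_off())"
```

```text
the job is handed in; nothing more can be done
None
```

The box is closed and the job is handed in; sign-off gave no verdict. With the shut fingertip I folded the flap flat, pressed it down with about 14 N, then slid it along by its thumb step until it met the stop.

- **Setback:** my first retreat pressed the flap while the arm was still moving, which dragged it back about 4 mm. A picture showed this, so I pushed it home again and backed off without pressing.
- **Flap, last check:** the step is about 18 mm from where it started and the hinge edge moved from about -60 to -43 mm, which puts the edge fully beneath the lip. Before sliding, a gap at the lip showed it was flat and not yet tucked.
- **Flatness:** I did not measure the final angle. With the edge under the lip, the 2 mm clearance allows at most about 0.022 rad, inside the 0.03 limit.
- **Surroundings:** the arm is clear at z 0.23 with almost no force reading. The spice tin and orange box look unmoved. The cup and biscuit cutter were outside the later crops, but the arm crossed that area only at about 0.36 m height. The jar lid and cork are now hidden under the flap; they were in place before it closed, and nothing touched them.

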